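Seat a kinematic mirror plate back on its three balls

ROBOT

A 7-joint arm with a two-finger parallel gripper is mounted at the origin on a cart in front of the work surface, level with it; the furniture and walls round the work are solid. World frame = base frame: x ahead of the robot, y to its left, z up, the work surface at z = 0. Lengths are in m, angles in rad, forces in N, time in s.
With the tool pointing down it reaches from about 0.425 to 0.825 m from the base axis. Payload 3.6 kg.
Tool frame: the origin (TCP) lies between the finger pads; the fingertips stand 8 mm ahead of it and the grasp point (between the pads) lies 11 mm behind it; z points along the fingers, y is the direction in which the jaws open and shut (so a half turn about z gives the same grasp; the last joint's range is limited). The gripper opens to 93 mm and grips with 3 to 60 N. Pads are 15 mm wide; open, the fingers measure 128 mm over their backs; the gripper's body (75 mm by 188 mm) begins 65 mm behind the grasp point.
Start: joints at [1.2, 0.615, -0.013, 1.423, 0.008, 1.103, -0.04], TCP at [0.219, -0.612, 0.227] pointing down, gripper open.
Joint ranges: [-3.12, 3.12], [-0.3, 2.06], [-1.34, 1.32], [0.26, 2.42], [-1.36, 4.5], [0.01, 1.98], [-2.84, 2.84]. Speed limits (rad/s): [2.79, 2.79, 3.14, 3.14, 3.14, 3.14, 3.14].

INTERFACE

Orientations are given as [roll, pitch, yaw] about the fixed x, y, z axes, in that order (R = Rz(yaw) Ry(pitch) Rx(roll)).
In Python, from plant import * gives the robot as it stands. Calls block until the motion is done:
- reach(position, orientation): joint-space move of the TCP to a pose.
- line_to(position, orientation=None, max_speed=0.15): straight line of the TCP; orientation=None keeps the orientation; max_speed is the mean speed in m/s.
- goto_joints(angles): joint-space move.
- gripper_to(opening, newtons=None): finger opening in m; newtons is the grip in N (None keeps the last); returns when the fingers have stopped.
- pause(seconds).
- inverse_kinematics(position, orientation): joint angles nearest the present ones, or None.
- sense(): the state.
- read_camera(name): name is "side" or "top"; returns a dict with "color" (400x640x3 uint8, red, green, blue), "fx", "fy", "cx", "cy" (pixels), "origin" and "orientation" of the camera in the world. Camera axes: x right, y down, z forward; pixel columns grow to the right and rows downward; lengths in m; the calibration is good to about 2 mm. A picture is of the moment at which its call begins. There is no depth.
A pose or a line that the arm cannot do raises PlanningError and nothing moves.
- finish_job(): hands the job in, once; it reports no verdict.
Trained networks look in a picture, given as the dict that the camera call returned (one of the last four; its "shot" number tells which), for a name from the list of things; names that differ only in an ending like _2 or _b are one class to them, and where a whole thing is asked for, a point or a joint stands for the part that bears it (a point fixed in the world has none). Each returns a list of dicts, best first, with "score" (0 to 1); they miss things now and then, are a little off and sometimes report something else, mostly with a low value. They report only what shows in the picture. A call takes as long as a camera call. They do not tell look-alikes from the thing itself.
- boxes_of(name, picture): "extent" ([left, top, right, bottom] in pixels, round what is visible of it).
- masks_of(name, picture): "region" (400x640 bool, what is visible of it) and "extent" ([left, top, right, bottom] in pixels, round what is visible of it).
- tip_of(name, picture): "position" ([row, column] in pixels: a listed point, or the origin of a listed thing).
The state is a dict: "time_s": time; "joint_pos": joint angles; "joint_vel": joint speeds; "joint_torque": joint torques, N m; "tcp_pos": TCP position; "eef_rot": TCP orientation; "force": force on the tool from outside, world axes, zero at the start; "moment": the same for the moment, N m; "finger_gap": finger opening in m.
Only numpy, scipy, OpenCV 4.12 (cv2) and the standard library are available. Lean on these libraries where they do the work, as an engineer would, in place of code of your own. Each camera call takes 0.05 s, during which the arm holds its last target.

TASK

The plate that carries the small mirror has been knocked off the three locating balls of its kinematic mount. Slide it back until the grooves under it drop over all three balls and the springs pull it fully home, so that it sits down level, centred and square on its base. Do not touch the mirror or its black holder, and leave the things standing around where they are.

Things in the scene. Friction and masses are not known exactly. Their poses are not given: they have to be found in the camera images.
- mount: Base of the kinematic mount: grey block 150 x 150 x 16 mm, bolted down. Origin: centre of its underside, on the worktop; z up, x and y along its sides; its -x side faces the robot within 0.5 rad. On it stand three fixed steel balls, 16 mm across, tops 28 mm above the worktop, at (x, y) = (-36, 44), (-36, -44) and (34, 0) mm.
- plate: Bare aluminium plate 124 x 124 x 16 mm, 0.4 to 0.65 kg, lying on the balls. Origin: centre of its underside; z up, x and y along its sides. Two springs under it hold it down with 6 to 7 N and cannot be unhooked: it slides under about 2 N and stays where it is left until a groove meets its balls. It starts 16 to 23 mm to the base's -x of home, up to 12 mm off in y, turned up to 0.1 rad.
- home (a point): Point fixed to the base where the plate's origin lies when home: 22.3 mm above the origin of mount, same axes. The home plate shows 13 mm of base on all four sides. Riding on the ball tops the plate is 5.7 mm higher (edges 28 to 44 mm above the worktop instead of 22 to 38); with one groove engaged and the other not it is tilted by 0.06 to 0.1 rad.
- long_groove (a point): On the plate's underside, 36 mm to -x of its centre: middle of the long 90-degree vee groove, 18 mm wide, 9 mm deep, that runs along the plate's y right across it and takes the two balls at the base's -x side. A groove catches balls that come within about 6 mm of its middle; the springs then draw it home.
- short_groove (a point): On the plate's underside, 34 mm to +x of its centre: point that sits over the third ball when home, in the short vee groove (18 mm wide, 9 mm deep) that runs along the plate's x at y = 0, from x = -20 mm to the +x edge. The rest of the underside is flat.
- near_edge (a point): Middle of the plate's -x side face, 62 mm from its centre, 8 mm above its underside. All four side faces are alike, plain and 16 mm high; they can be pushed with fingertips held beside the plate, above the base (its top is 16 mm above the worktop).
- mirror: Small fold mirror at 45 degrees in a black holder, 44 x 48 mm and 40 mm high, fixed in the middle of the plate's top. Origin: centre of its foot, on the plate's top. Not to be touched.
- tape: Cream roll of label tape lying flat, 63 mm across, 19 mm high, loose; origin: centre of its underside. To be left alone.
- amber_jar: Brown jar with white cap, 53 mm across, 57 mm high, loose; origin: centre of its underside. To be left alone.
- lab_timer: Flat white lab timer, 62 x 68 x 18 mm, loose; origin: centre of its underside. To be left alone.
- beaker: Glass beaker, 54 mm across, 70 mm high, loose; origin: centre of its underside. To be left alone.
Things that resemble listed ones, but are neither listed nor needed, are in the scene too. What is meant by the mount is not yellow, and is the larger of those in its own colour.

How it is judged:
At the end, for the whole second after the job is handed in: The plate is at rest, within 3 mm of its home position in the base's x and y, no more than 1.7 mm higher than home, level within 0.025 rad and square to the base within 0.035 rad (x of plate in the frame of mount between -0.003 and 0.003 m and y of plate in the frame of mount between -0.003 and 0.003 m and z of plate in the frame of mount between 0.0195 and 0.024 m and angle between plate's own z axis and vertical below 0.025 rad and angle between the x axis of plate and the x axis of mount, either way round below 0.035 rad and linear speed of plate below 0.01 m/s); the robot touches nothing.
It fails at once if the mirror or its holder is touched (more than 1 N) (contact force between any of the fingers, the arm and mirror above 1 N).
It fails at once if tape is moved more than 30 mm (distance of tape from where it was at the start of the episode above 0.03 m).
It fails at once if amber jar is moved more than 30 mm (distance of amber_jar from where it was at the start of the episode above 0.03 m).
It fails at once if lab timer is moved more than 30 mm (distance of lab_timer from where it was at the start of the episode above 0.03 m).
It fails at once if beaker is moved more than 30 mm (distance of beaker from where it was at the start of the episode above 0.03 m).
It also fails if it takes over 40 s, if anything falls off the work surface, if the arm or the gripper's body presses on something with over 40 N, if the wrist force passes 120 N, or if a joint passes its speed limit or range.

## Working session

There is one attempt and no reset: what is moved stays moved. The work goes in short steps, each a Python script; the robot and the scene stay as the last script left them, time stands still between calls to the robot, and variables do not carry over. Pictures are saved under pics/ and viewed, and the job is handed in when it is done.

```bash
mkdir -p pics; ls
python3 - <<'E'
from plant import *
import cv2
for n in("side","top"):
    p=read_camera(n); cv2.imwrite(f"pics/{n}0.png",p["color"][:,:,::-1])
    print(n,p["fx"],p["fy"],p["cx"],p["cy"],p["origin"],p["orientation"])
    for t in("mount","plate","mirror","home","near_edge","long_groove","short_groove","tape","amber_jar","lab_timer","beaker"):
        try:print(t,[(d["score"],d["position"]) for d in tip_of(t,p)][:3],[(d["score"],d["extent"]) for d in boxes_of(t,p)][:3])
        except Exception as e:print(t,e)
print(sense())
E
```

```text
pics
side 480.71443155138957 480.71443155138957 314.6655983743397 198.52939931644966 [-0.23533183 -1.53292707  0.68314206] [-1.94440907 -0.00813569 -0.55290039]
mount [(0.81, [291.3, 342.2]), (0.66, [198.8, 259.7]), (0.58, [208.8, 295.0])] [(0.86, [311.2, 260.6, 380.5, 308.9]), (0.66, [245.9, 191.5, 275.8, 201.3]), (0.61, [268.0, 196.6, 320.6, 223.8])]
plate [(0.85, [284.8, 345.0]), (0.6, [206.3, 289.6]), (0.59, [197.6, 260.0])] [(0.86, [317.7, 261.9, 372.0, 298.9]), (0.61, [267.9, 199.4, 311.9, 214.6]), (0.52, [258.4, 188.9, 271.4, 199.4])]
mirror [(0.78, [278.8, 341.3]), (0.51, [195.6, 259.3]), (0.37, [202.9, 291.2])] [(0.72, [333.4, 264.3, 354.4, 285.4])]
home [(0.67, [284.2, 344.0]), (0.66, [194.8, 258.2]), (0.58, [204.8, 293.2])] [(0.76, [243.7, 189.3, 275.5, 203.4]), (0.63, [267.5, 200.7, 319.1, 222.1])]
near_edge [(0.95, [283.8, 319.9]), (0.64, [205.6, 276.0]), (0.48, [191.5, 244.5])] [(0.88, [268.2, 197.6, 311.6, 217.0]), (0.75, [314.1, 263.2, 374.8, 301.9])]
long_groove [(0.93, [285.2, 326.2]), (0.89, [206.2, 280.7]), (0.68, [196.4, 251.5])] [(0.95, [316.3, 260.7, 371.9, 296
[... 2370 characters left out ...]

beaker [] []
{'time_s': 2.3, 'joint_pos': array([ 1.20051069,  0.6148948 , -0.01259126,  1.42337679,  0.00809705,
        1.10340701, -0.04039741]), 'joint_vel': array([-0.00089389,  0.00117773,  0.0001875 ,  0.00110469,  0.00067841,
       -0.00033486,  0.00119339]), 'joint_torque': array([-3.15340212e-04, -4.58812237e+01,  2.08849227e-01, -1.66031188e+01,
       -6.11372944e-02,  1.32106163e-02,  4.53636846e-05]), 'tcp_pos': array([ 0.21909696, -0.61194017,  0.22665133]), 'eef_rot': array([-3.14155600e+00, -3.34958456e-05,  3.43821883e-01]), 'force': array([-0.38287104, -0.47429894,  0.51059658]), 'moment': array([-0.01907372, -0.00607205, -0.01528555]), 'finger_gap': 0.09331764028183785}
```

Run:
```python
import cv2
a=cv2.imread("pics/top0.png"); cv2.imwrite("pics/top0z.png",cv2.resize(a[150:300,200:520],None,fx=2.5,fy=2.5,interpolation=cv2.INTER_CUBIC))
a=cv2.imread("pics/side0.png"); cv2.imwrite("pics/side0z.png",cv2.resize(a[150:330,220:420],None,fx=3.3,fy=3.3,interpolation=cv2.INTER_CUBIC))
```

```text
(no output)
```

View pics/top0.png

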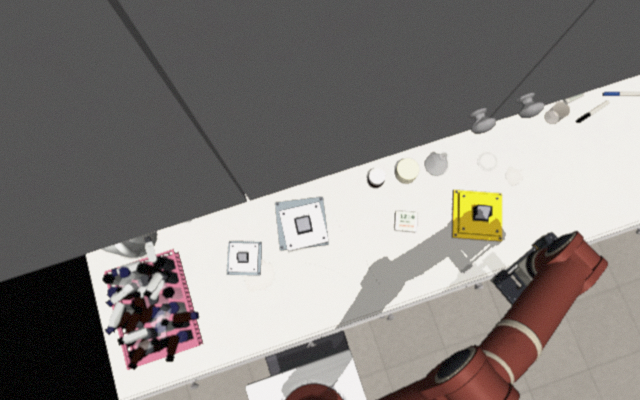

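View pics/top0z.png

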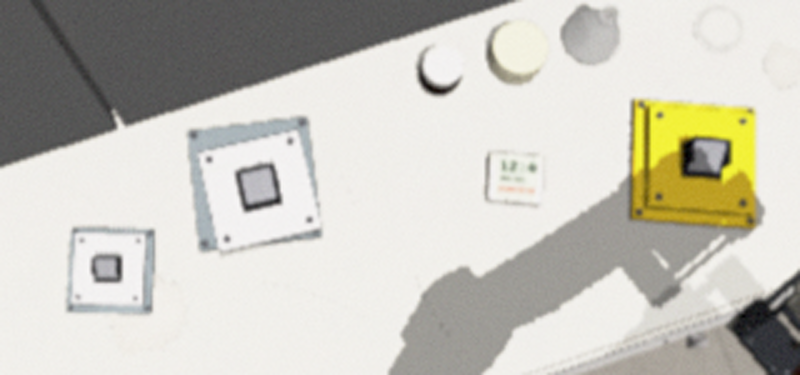

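View pics/side0z.png

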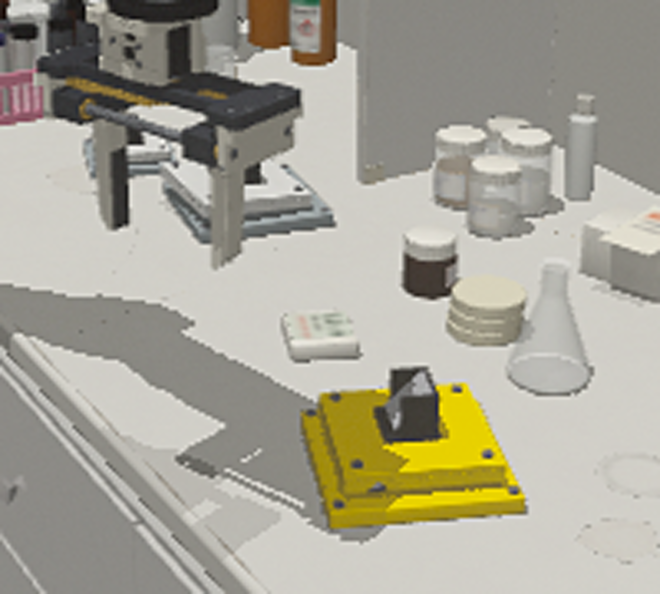

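Run:
```python
import cv2
a=cv2.imread("pics/top0.png"); cv2.imwrite("pics/t1.png",cv2.resize(a[188:260,266:342],None,fx=8,fy=8,interpolation=cv2.INTER_CUBIC))
from plant import *
print(sense()["time_s"])
```

```text
2.3
```

View pics/t1.png

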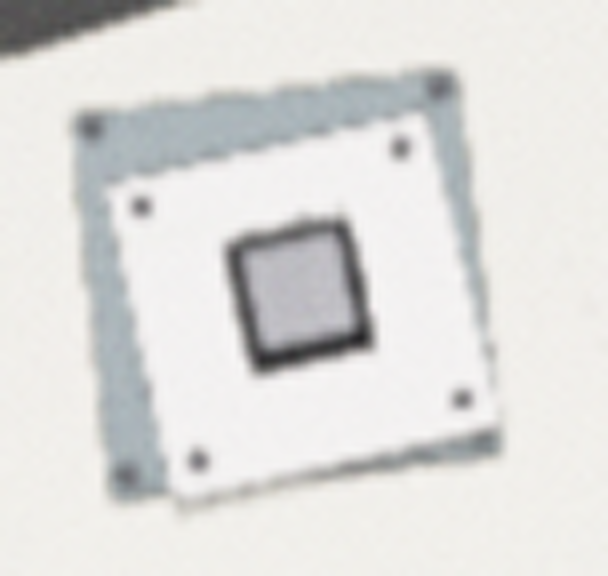

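```bash
cat > h.py <<'E'
import numpy as np, cv2
from scipy.spatial.transform import Rotation as Rn
from scipy.optimize import least_squares
CT=dict(f=491.7196068635141,cx=320.67823127256736,cy=196.88339656460823,o=np.array([0.28909977,-0.11952693,1.49177944]),r=[-2.92216284,1.23952055e-03,-1.89200227])
CS=dict(f=480.71443155138957,cx=314.6655983743397,cy=198.52939931644966,o=np.array([-0.23533183,-1.53292707,0.68314206]),r=[-1.94440907,-0.00813569,-0.55290039])
def Rm(C): return Rn.from_euler('xyz',C['r']).as_matrix()
def unproj(C,uv,z):
    uv=np.atleast_2d(uv); d=np.c_[(uv[:,0]-C['cx'])/C['f'],(uv[:,1]-C['cy'])/C['f'],np.ones(len(uv))]@Rm(C).T
    return C['o']+d*((z-C['o'][2])/d[:,2])[:,None]
def proj(C,P):
    q=(np.atleast_2d(P)-C['o'])@Rm(C); return np.c_[C['f']*q[:,0]/q[:,2]+C['cx'],C['f']*q[:,1]/q[:,2]+C['cy']]
def spot(g,uv,r=2.6):
    u,v=uv
    for _ in range(4):
        yy,xx=np.mgrid[int(v)-5:int(v)+7,int(u)-5:int(u)+7]; p=g[yy,xx].astype(float)
        m=(xx-u)**2+(yy-v)**2<=r*r; ring=((xx-u)**2+(yy-v)**2<=16)&~m
        w=np.clip(np.median(p[ring])-8-p,0,None)*m; u,v=(w*xx).sum()/w.sum(),(w*yy).sum()/w.sum()
    return u,v
def fitsq(P):
    """P: 4 xy points in order, some nan; returns cx,cy,yaw,half"""
    ok=~np.isnan(P[:,0]); c=np.array([[1,1],[1,-1],[-1,-1],[-1,1]],float)
    def mod(x):
        ca,sa=np.cos(x[2]),np.sin(x[2]); return x[:2]+x[3]*c@np.array([[ca,sa],[-sa,ca]])
    s=least_squares(lambda x:(mod(x)-P)[ok].ravel(),[*np.nanmean(P,0),0,.05]); return s.x,mod(s.x)-P
E
python3 - <<'E'
from h import *
g=cv2.cvtColor(cv2.imread("pics/top0.png"),cv2.COLOR_BGR2GRAY)
for nm,z,pts in(("base",.016,[(90,127),(440,88),(487,440),(125,474)]),("plate",.044,[(141,206),(400,148),(461,398),(198,460)])):
    uv=[spot(g,(x/8+266-.44,y/8+188-.44)) for x,y in pts]
    print(nm,np.round(uv,2).tolist()); P=unproj(CT,uv,z)[:,:2]; print(P.round(4).tolist())
    x,r=fitsq(P); print(x.round(4),(r*1e3).round(2).tolist())
    if nm=="base":
        P[2]=np.nan; x,r=fitsq(P); print(x.round(4),(r*1e3).round(2).tolist())
    print([np.linalg.norm(P[i]-P[(i+1)%4]) for i in range(4)])
E
```

```text
base [[277.17, 203.63], [320.34, 198.61], [325.87, 243.0], [281.51, 247.2]]
[[0.624, -0.0884], [0.5971, -0.219], [0.462, -0.1916], [0.4921, -0.061]]
[ 0.5438 -0.14   -0.2085  0.0675] [[-0.21, 0.47], [-1.27, -1.02], [1.82, -0.46], [-0.34, 1.01]]
[ 0.5447 -0.1402 -0.2013  0.067 ] [[-0.21, 0.47], [-0.13, -0.34], [nan, nan], [0.34, -0.13]]
[np.float64(0.13328340430275298), np.float64(nan), np.float64(nan), np.float64(0.1347280443538162)]
plate [[283.17, 213.33], [315.61, 205.97], [323.31, 237.42], [290.32, 245.12]]
[[0.5836, -0.0973], [0.5743, -0.1965], [0.4768, -0.1883], [0.4859, -0.0887]]
[ 0.5302 -0.1427 -0.0891  0.0495] [[0.19, -0.55], [0.73, 0.15], [-0.32, 0.78], [-0.6, -0.37]]
[np.float64(0.09965887601732897), np.float64(0.0978161657268479), np.float64(0.10007564824673643), np.float64(0.0981020173209717)]
```

```bash
cat >> h.py <<'E'
from scipy.optimize import minimize
def box(cx,cy,yaw,h,z0,z1):
    ca,sa=np.cos(yaw),np.sin(yaw); c=h*np.array([[1,1],[1,-1],[-1,-1],[-1,1]],float)@np.array([[ca,sa],[-sa,ca]])+[cx,cy]
    return np.c_[c,np.full(4,z0)],np.c_[c,np.full(4,z1)]
U0,V0,W,H,S=264,188,80,76,8
def ras(C,polys,win):
    u0,v0,w,h=win; lab=np.zeros((h*S,w*S),np.uint8)
    for k,poly in polys:
        q=(proj(C,poly)-[u0,v0]+.5)*S-.5
        cv2.fillConvexPoly(lab,cv2.convexHull(np.round(q*16).astype(np.int32)),k,shift=4)
    out=[]
    for k in range(5):
        m=cv2.resize((lab==k).astype(np.float32),(w,h),interpolation=cv2.INTER_AREA)
        out.append(cv2.GaussianBlur(m,(0,0),0.6))
    return np.stack(out,-1)
def model(C,x,win,zp=.028):
    b0,b1=box(*x[:3],.075,0,.016); p0,p1=box(*x[3:6],.062,zp,zp+.016)
    return ras(C,[(1,np.r_[b0,b1]),(2,b1),(3,np.r_[p0,p1]),(4,p1)],win)
def cost(C,x,win,img,mask,zp=.028):
    A=model(C,x,win,zp)[mask]; Y=img[mask]
    c,*_=np.linalg.lstsq(np.c_[A],Y,rcond=None); r=Y-A@c
    return np.abs(np.clip(r,-40,40)).mean()
def fit(C,img,win,mask,x0,zp=.028):
    best=None
    s=np.array([.003,.003,.03]*2); f=lambda y:cost(C,x0+y*s,win,img,mask,zp)
    y=np.zeros(6)
    for _ in range(3):
        R=minimize(f,y,method="Nelder-Mead",options=dict(initial_simplex=np.r_[[y],y+np.eye(6)],maxiter=500,xatol=.01,fatol=1e-4)); y=R.x
    return x0+y*s,R.fun
def rel(x):
    d=x[3:5]-x[:2]; c,s=np.cos(x[2]),np.sin(x[2]); return np.array([c*d[0]+s*d[1],-s*d[0]+c*d[1],x[5]-x[2]])
WIN=(264,188,80,76)
def topfit(rgb,x0,zp=.028,extra=None):
    u,v,w,h=WIN; img=rgb[v:v+h,u:u+w].astype(float); mask=np.ones((h,w),bool); mask[:10,:26]=0
    # mask out mirror holder
    c=(proj(CT,[[x0[3],x0[4],.07]])[0]-[u,v]).astype(int); yy,xx=np.mgrid[:h,:w]; mask&=np.hypot(xx-c[0],yy-c[1])>13
    if extra is not None: mask&=extra
    return fit(CT,img,WIN,mask,np.array(x0,float),zp)
E
python3 - <<'E'
from h import *
rgb=cv2.imread("pics/top0.png")[:,:,::-1]
for zp in(.028,):
  for x0 in([.5447,-.1402,-.2013,.5302,-.1427,-.0891],[.5447,-.1402,-.17,.5282,-.1447,-.0891]):
    x,f=topfit(rgb,x0,zp); print(x.round(4),f,rel(x).round(4))
b0,b1=box(*x[:3],.075,0,.016); p0,p1=box(*x[3:6],.062,.028,.044)
im=cv2.resize(rgb[188:264,264:344],None,fx=8,fy=8,interpolation=cv2.INTER_CUBIC)[:,:,::-1].copy()
for P,c in((b1,(0,0,255)),(p1,(0,160,0)),(b0,(255,0,0))):
    q=((proj(CT,P)-[264,188]+.5)*8).round().astype(np.int32); cv2.polylines(im,[q],True,c,1)
cv2.imwrite("pics/fit0.png",im)
E
```

```text
[ 0.5454 -0.1403 -0.2007  0.5288 -0.1426 -0.0847] 3.0570753000100908 [-0.0158 -0.0056  0.116 ]
[ 0.5454 -0.1402 -0.2007  0.5288 -0.1428 -0.0823] 3.0485018093284313 [-0.0157 -0.0058  0.1184]
```

View pics/fit0.png

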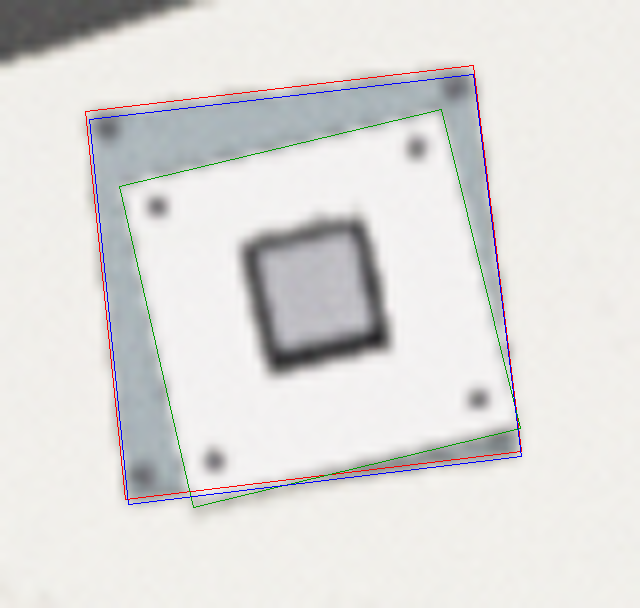

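Run:
```python
from h import *
n=["jar","cream","flask","ring1","ring2","timer","yellow","smallmount","ring3","panel_edge","kettle"]
for k,p in zip(n,unproj(CT,[(376,178),(407,171),(436,163),(487,160),(513,175),(406,221),(478,215),(243,258),(260,277),(248,197),(130,240)],0)):print(k,p.round(3))
print("side beaker?",unproj(CS,[(287,179)],0).round(3), proj(CT,unproj(CS,[(287,179)],0)), "side of mount",proj(CS,[[.545,-.14,0]]))
a=cv2.imread("pics/side0.png"); cv2.imwrite("pics/s1.png",cv2.resize(a[130:240,200:330],None,fx=5,fy=5,interpolation=cv2.INTER_CUBIC))
```

```text
jar [ 0.608 -0.406  0.   ]
cream [ 0.599 -0.507  0.   ]
flask [ 0.594 -0.603  0.   ]
ring1 [ 0.553 -0.759  0.   ]
ring2 [ 0.481 -0.818  0.   ]
timer [ 0.45  -0.448  0.   ]
yellow [ 0.398 -0.665  0.   ]
smallmount [0.5  0.06 0.  ]
ring3 [0.429 0.028 0.   ]
panel_edge [ 0.676 -0.008  0.   ]
kettle [0.661 0.372 0.   ]
side beaker? [[0.703 0.206 0.   ]] [[179.17806612 210.37153173]] side of mount [[294.43222679 213.29531187]]
```

View pics/s1.png

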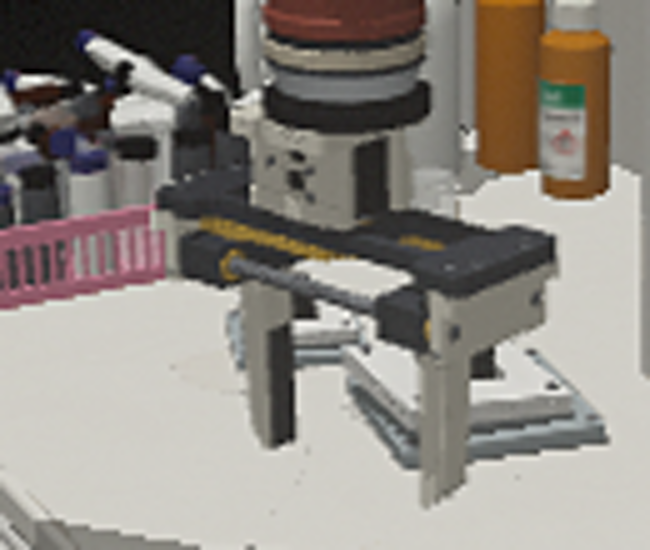

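```bash
cat >> h.py <<'E'
B=np.array([.5452,-.1402,-.2007])
def w(x,y,z):
    c,s=np.cos(B[2]),np.sin(B[2]); return [B[0]+c*x-s*y,B[1]+s*x+c*y,z]
def inb(p):
    d=np.array(p)[:2]-B[:2]; c,s=np.cos(B[2]),np.sin(B[2]); return np.array([c*d[0]+s*d[1],-s*d[0]+c*d[1],p[2]])
E
python3 - <<'E'
from plant import *
from h import *
O=[np.pi,0,B[2]]
for p in(w(-.102,0,.15),w(-.102,0,.029),w(-.07,0,.029)): print(inverse_kinematics(p,O))
gripper_to(.07,20)
reach(w(-.102,-.002,.15),O); s=sense(); print(s["time_s"],inb(s["tcp_pos"]).round(4),s["eef_rot"].round(3),s["force"].round(2),s["finger_gap"])
line_to(w(-.102,-.002,.029),max_speed=.1); s=sense(); print(s["time_s"],inb(s["tcp_pos"]).round(4),s["force"].round(2))
for n in("side","top"): cv2.imwrite(f"pics/{n}1.png",read_camera(n)["color"][:,:,::-1])
a=cv2.imread("pics/side1.png");b=cv2.imread("pics/top1.png")
cv2.imwrite("pics/c1.png",np.hstack([cv2.resize(a[140:260,230:350],None,fx=3.3,fy=3.3),cv2.resize(b[160:280,250:370],None,fx=3.3,fy=3.3)]))
E
```

```text
[ 0.19134281  0.43558796  0.03371451  2.04594659 -0.02318769  0.66040577
 -1.53127157]
[ 0.17173487  0.66016269  0.06463974  2.14513163 -0.11921882  0.3395416
 -1.43620499]
[ 0.16982669  0.68454215  0.06712455  2.05893676 -0.10878075  0.40134543
 -1.44943961]
4.875 [-0.1016 -0.003   0.1502] [ 3.141e+00 -1.000e-03 -2.020e-01] [0.75 0.62 0.26] 0.07017913295870114
6.2333 [-0.1016 -0.002   0.0295] [-0.71 -0.22  0.04]
```

View pics/c1.png

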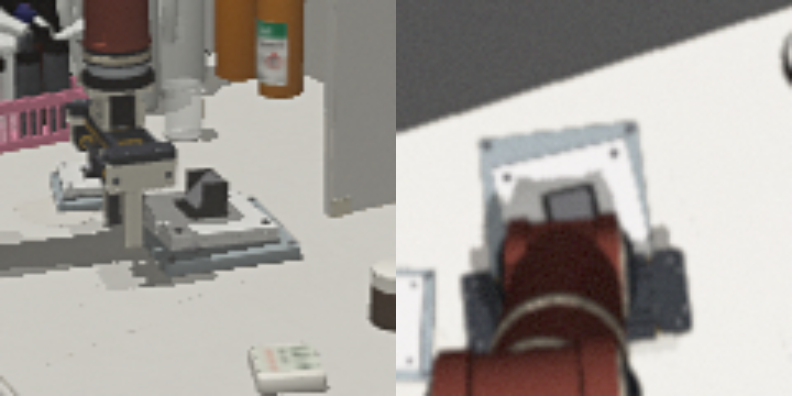

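Run:
```python
from plant import *
from h import *
s=sense();f0=s["force"]
for x in(-.094,-.088,-.084,-.081):
    line_to(w(x,-.002,.029),max_speed=.04); s=sense(); print(s["time_s"],inb(s["tcp_pos"]).round(4),(s["force"]-f0).round(2),s["moment"].round(2))
for n in("side","top"): cv2.imwrite(f"pics/{n}2.png",read_camera(n)["color"][:,:,::-1])
a=cv2.imread("pics/side2.png");b=cv2.imread("pics/top2.png")
cv2.imwrite("pics/c2.png",np.hstack([cv2.resize(a[170:250,260:340],None,fx=5,fy=5),cv2.resize(b[190:270,270:350],None,fx=5,fy=5)]))
```

```text
6.6833 [-0.0935 -0.002   0.0291] [-1.43 -0.05 -1.47] [-0.02  0.05  0.01]
6.9833 [-0.0875 -0.002   0.029 ] [-1.47 -0.96 -0.98] [ 0.06  0.02 -0.05]
7.2333 [-0.0837 -0.002   0.029 ] [-1.37  0.48 -0.74] [0.03 0.02 0.05]
7.4833 [-0.0814 -0.0019  0.0289] [-2.79  0.34 -1.52] [0.16 0.24 0.06]
```

View pics/c2.png

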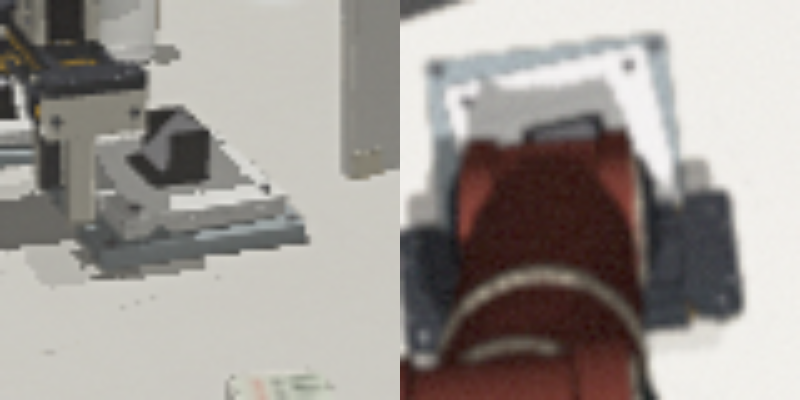

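```bash
cat >> h.py <<'E'
def two(file,pts,z=.044):
    g=cv2.cvtColor(cv2.imread(file),cv2.COLOR_BGR2GRAY); uv=[spot(g,p,2.2) for p in pts]; P=unproj(CT,uv,z)[:,:2]
    q=np.array([inb([*p,0])[:2] for p in P]); d=q[0]-q[1]; yaw=np.arctan2(-d[0],d[1])
    c,s=np.cos(yaw),np.sin(yaw); cen=q.mean(0)-.0495*np.array([c,s]); return np.round(uv,2).tolist(),np.hypot(*d).round(4),cen.round(4),yaw.round(4)
E
python3 - <<'E'
from h import *
print(two("pics/top0.png",[(283.2,213.3),(315.6,206)]))
print(two("pics/top1.png",[(283.2,213.3),(315.6,206)]))
print(two("pics/top2.png",[(283.4,210.2),(315.4,202.6)]))
E
```

```text
([[283.17, 213.33], [315.62, 205.97]], np.float64(0.0997), array([-0.0148, -0.0051]), np.float64(0.1066))
([[283.18, 213.31], [315.6, 205.96]], np.float64(0.0996), array([-0.0148, -0.0051]), np.float64(0.1067))
([[283.81, 210.48], [315.2, 202.57]], np.float64(0.0971), array([-0.0052, -0.0077]), np.float64(0.1312))
```

Run:
```python
import cv2,numpy as np
b=cv2.imread("pics/top2.png")
a=cv2.imread("pics/side2.png")
cv2.imwrite("pics/c3.png",cv2.resize(b[192:237,272:332],None,fx=13,fy=13,interpolation=cv2.INTER_CUBIC))
cv2.imwrite("pics/c4.png",cv2.resize(a[185:230,265:325],None,fx=13,fy=13,interpolation=cv2.INTER_CUBIC))
```

```text
(no output)
```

View pics/c3.png

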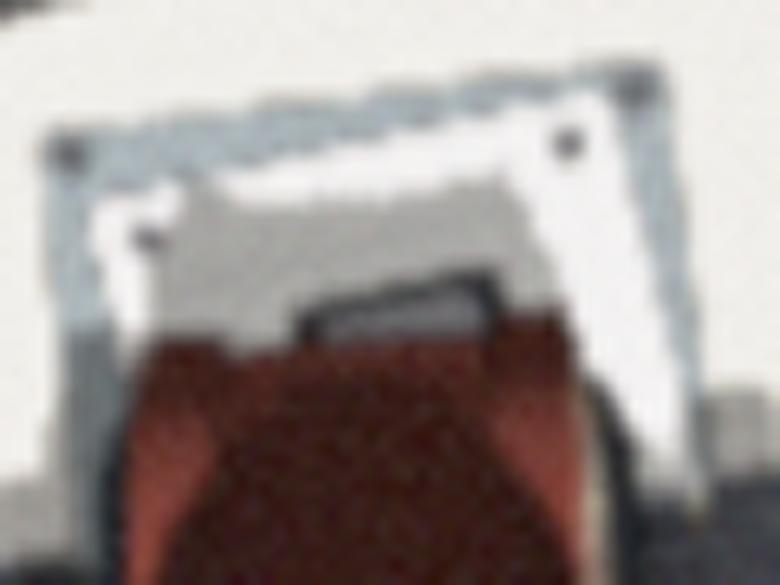

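View pics/c4.png

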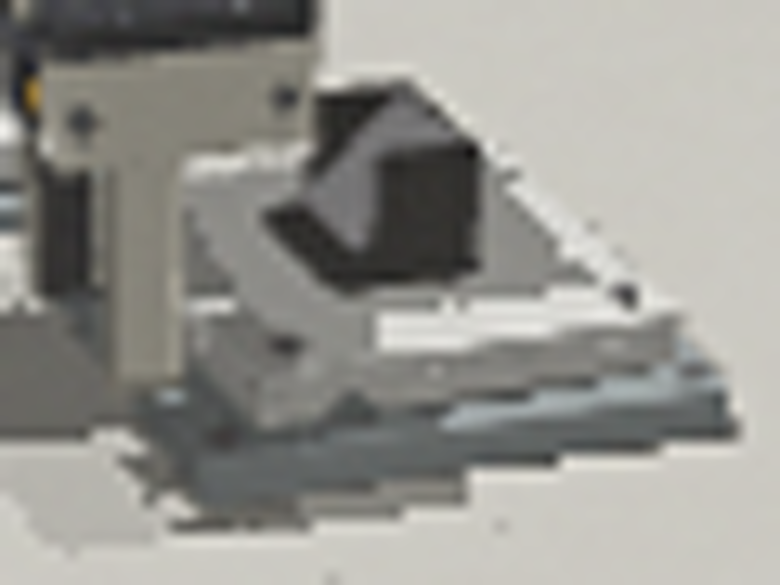

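Run:
```python
from plant import *
from h import *
s=sense();f0=np.array([-.71,-.22,.04])
for x in(-.078,-.0755,-.0735,-.072):
    line_to(w(x,-.002,.029),max_speed=.03); s=sense(); print(s["time_s"],inb(s["tcp_pos"]).round(4),(s["force"]-f0).round(2),s["moment"].round(2))
for n in("side","top"): cv2.imwrite(f"pics/{n}3.png",read_camera(n)["color"][:,:,::-1])
b=cv2.imread("pics/top3.png")
a=cv2.imread("pics/side3.png")
cv2.imwrite("pics/c5.png",np.hstack([cv2.resize(x,None,fx=8,fy=8,interpolation=cv2.INTER_CUBIC) for x in(b[192:247,275:325],a[185:240,270:320])]))
```

```text
7.8333 [-0.0772 -0.002   0.0291] [-0.04  1.3   0.13] [ 0.1   0.17 -0.  ]
8.0833 [-0.0743 -0.0021  0.0292] [ 1.01  0.62 -0.18] [ 0.05 -0.02  0.01]
8.3333 [-0.073  -0.0021  0.0291] [ 1.15  0.79 -0.46] [ 0.07 -0.    0.02]
8.5833 [-0.0718 -0.002   0.029 ] [0.91 1.18 0.07] [ 0.1   0.06 -0.01]
```

View pics/c5.png

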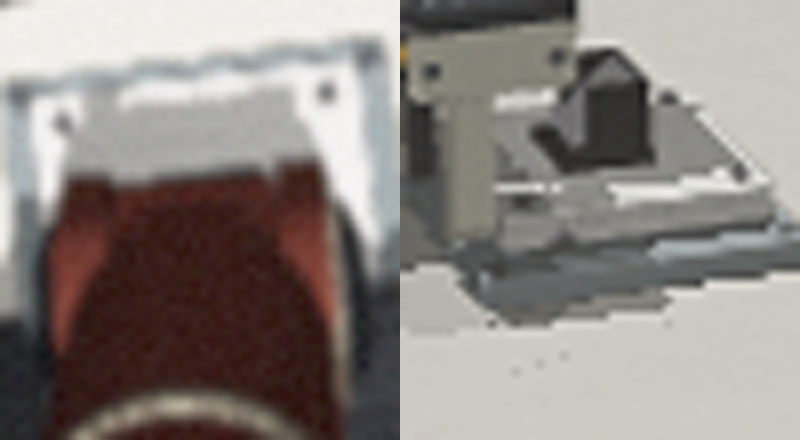

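Run:
```python
from plant import *
from h import *
O=[np.pi,0,B[2]]
line_to(w(-.09,-.002,.029),max_speed=.08)
line_to(w(-.09,-.002,.15),max_speed=.15)
for d in(np.pi/2,-np.pi/2):
    print(inverse_kinematics(w(0,-.15,.15),[np.pi,0,B[2]+d]))
    print(inverse_kinematics(w(0,-.15,.029),[np.pi,0,B[2]+d]))
s=sense();print(s["time_s"],s["joint_pos"].round(2))
p=read_camera("top")["color"];cv2.imwrite("pics/top4.png",p[:,:,::-1])
p=read_camera("side")["color"];cv2.imwrite("pics/side4.png",p[:,:,::-1])
b=cv2.imread("pics/top4.png")
a=cv2.imread("pics/side4.png")
cv2.imwrite("pics/c6.png",np.hstack([cv2.resize(x,None,fx=8,fy=8,interpolation=cv2.INTER_CUBIC) for x in(b[192:247,275:325],a[185:240,270:320])]))
```

```text
[ 0.72769252  0.63483966 -0.41577902  1.68868471  0.31473438  0.88478429
 -0.0179449 ]
[ 0.69311997  0.7994408  -0.36331969  1.77649188  0.43694799  0.64613031
 -0.12359713]
[ 0.17498217  0.64646524  0.48642378  1.70735208 -0.37360935  0.88122602
 -2.52347879]
[ 0.24480343  0.80424368  0.37371643  1.79164866 -0.4606446   0.63300427
 -2.45130455]
10.0167 [ 0.19  0.45  0.03  2.02 -0.02  0.68 -1.53]
```

View pics/c6.png

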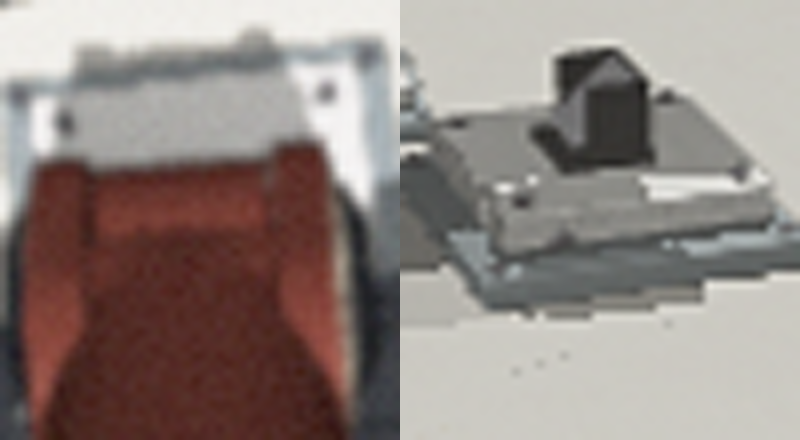

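Run:
```python
from plant import *
from h import *
reach(w(0,-.15,.15),[np.pi,0,B[2]+np.pi/2])
s=sense();print(s["time_s"],inb(s["tcp_pos"]).round(4),s["eef_rot"].round(3),s["force"].round(2))
p=read_camera("top")["color"];cv2.imwrite("pics/top5.png",p[:,:,::-1])
p=read_camera("side")["color"];cv2.imwrite("pics/side5.png",p[:,:,::-1])
b=cv2.imread("pics/top5.png")
a=cv2.imread("pics/side5.png")
cv2.imwrite("pics/c7.png",np.hstack([cv2.resize(x,None,fx=5.5,fy=5.5,interpolation=cv2.INTER_CUBIC) for x in(b[188:264,268:338],a[170:246,260:330])]))
```

```text
11.4667 [-0.0003 -0.1492  0.1496] [-3.141e+00 -1.000e-03  1.370e+00] [0.38 0.19 0.44]
```

View pics/c7.png

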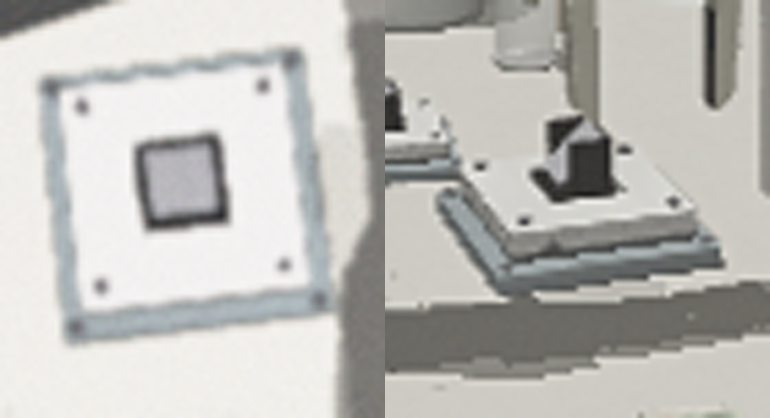

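Run:
```python
from h import *
rgb=cv2.imread("pics/top5.png")[:,:,::-1]; g=cv2.cvtColor(rgb,cv2.COLOR_RGB2GRAY)
ex=np.ones((76,80),bool); ex[:,66:]=0
for z in(.0223,.028):
    x,f=topfit(rgb,[*B,B[0],B[1],B[2]],z,ex); print(z,x.round(4),f,rel(x).round(4))
    if z<.025: X=x
for nm,z,pts in(("base",.016,[(50,87),(292,58),(319,300),(75,328)]),("plate",.0383,[(82,106),(263,86),(284,265),(100,286)])):
    uv=[spot(g,(px/5.5+268-.4,py/5.5+188-.4)) for px,py in pts]
    P=unproj(CT,uv,z)[:,:2]; s,r=fitsq(P); print(nm,s.round(4),(r*1e3).round(1).tolist()); 
    if nm=="base": b=s
print("screws rel",rel(np.r_[b[:3],s[:3]]).round(4))
# side overlay: predicted home at z .0223 / .028
a=cv2.imread("pics/side5.png"); im=cv2.resize(a[180:240,265:330],None,fx=9,fy=9,interpolation=cv2.INTER_CUBIC)
for z,c in((.0223,(0,0,255)),(.028,(0,160,0))):
    for P in box(*X[3:6],.062,z,z+.016):
        cv2.polylines(im,[((proj(CS,P)-[265,180]+.5)*9).round().astype(np.int32)],True,c,1)
for P in box(*X[:3],.075,0,.016): cv2.polylines(im,[((proj(CS,P)-[265,180]+.5)*9).round().astype(np.int32)],True,(255,0,0),1)
cv2.imwrite("pics/c8.png",im)
```

```text
0.0223 [ 0.5453 -0.1409 -0.1976  0.5441 -0.1398 -0.2031] 4.415412704742051 [-0.0014  0.0008 -0.0055]
0.028 [ 0.5453 -0.1409 -0.1973  0.5431 -0.14   -0.2022] 4.495259867275824 [-0.0024  0.0005 -0.0049]
base [ 0.5444 -0.14   -0.2054  0.0673] [[-0.5, 0.2], [-0.5, -0.3], [0.6, -0.7], [0.4, 0.8]]
plate [ 0.5453 -0.1399 -0.203   0.0499] [[-0.0, -0.1], [-0.0, -0.0], [0.2, -0.1], [-0.1, 0.2]]
screws rel [0.0008 0.0003 0.0024]
```

View pics/c8.png

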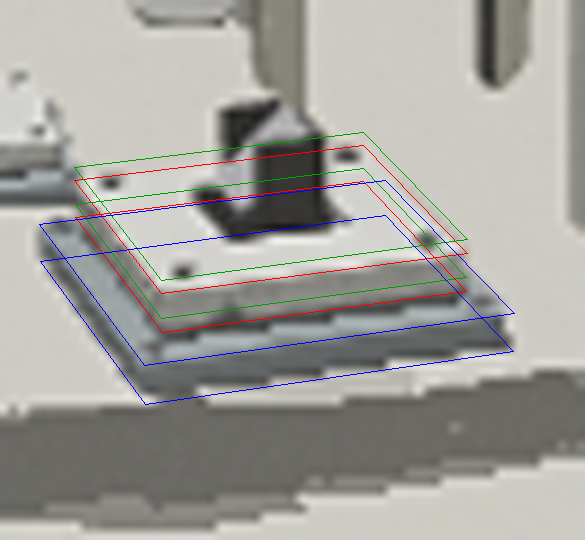

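Run:
```python
from plant import *
finish_job(); print(sense()["time_s"])
```

```text
the job is handed in; nothing more can be done
the job is handed in; nothing more can be done
```

The plate is back home on its base, as far as my last pictures can show, and the job is handed in. I finished the last move at about 11.5 s of the 40 s allowed.

**What I did:** I pushed the plate's −x side face towards the base's +x, keeping the fingertips just above the base. The plate did not square up at first: halfway through it had moved about 10 mm but was still turned about 0.1 rad. Pushing on another 9 mm squared it up, and it dropped into the grooves. I then backed off, lifted clear and moved the gripper to the −y side without touching the plate again.

**Last checks:**
- **Position and squareness:** two measurements from the top camera disagree slightly but both lie inside the limits. The edge fit gave (−1.4, +0.8) mm and −0.006 rad; the screw positions gave (+0.8, +0.3) mm and +0.002 rad.
- **Height and level:** in the side picture the plate's visible top corners match the seated height of 22.3 mm, not the 28 mm of a plate riding on the balls. I saw no tilt.
- **Calibration:** the base outline in the side picture was off by about 1 pixel.
- **Mirror:** the robot stayed clear of the mirror and its holder.
- **Things standing around:** my moves did not go near the tape, jar or timer. I did not compare their positions before and after. I never located the beaker reliably; it is probably the glass behind the mount.
- **Arm clearance:** at hand-in the tool was about 15 cm above the worktop, touching nothing.

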